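# Stock and level the shaker stand

## Robot

A 6-joint arm with a two-finger parallel gripper is mounted at the origin on a cart in front of the work surface, level with it; the furniture and walls round the work are solid. World frame = base frame: x ahead of the robot, y to its left, z up, the work surface at z = 0. Lengths are in m, angles in rad, forces in N, time in s.
With the tool pointing down it reaches from about 0.35 to 0.95 m from the base axis. Payload 17.4 kg.
Tool frame: the origin (TCP) lies at the centre of the arm's flange, where the gripper is bolted on; the fingertips stand 186 mm ahead of it and the grasp point (between the pads) lies 167 mm ahead of it; z points along the fingers, y is the line along which they close (so a half turn about z gives the same grasp; the last joint's range is limited). The gripper opens to 93 mm and grips with 3 to 60 N. Pads are 15 mm wide; open, the fingers measure 128 mm over their backs; the gripper's body (75 mm by 188 mm) begins 65 mm behind the grasp point.
Start: joints at [1.158, 0.116, 1.442, -0, 1.584, -0.038], TCP at [0.247, 0.628, 0.405] pointing down, gripper open.
Joint ranges: [-2.83, 2.83], [-0.83, 2.19], [0.07, 2.5], [-1.14, 4.28], [0.01, 3], [-2.97, 2.97]. Speed limits (rad/s): [1.89, 1.89, 2.22, 3.14, 3.14, 3.14].

## Interface

Orientations are given as a 3x3 rotation matrix whose columns are the frame's x, y, z axes.
In Python, from station import env, imaging gives the robot as it stands (env), with the cameras (imaging).
- The arm moves only by the shell command python3 inch.py 'ROWS' [OPENING] [FORCE]. ROWS is a JSON list of rows, 1 to 5 of them, each an object with the fields x, y, z (the shift in m), rz (a turn about the tool's z in rad); a field left out counts as zero; each row shifts and turns the commanded pose from where the row before left it, along the tool's axes as they then stand; what a row does not reach is not made up. A row lasts 1/10 s, in which the tool goes at most 0.05 m and 0.15 rad, less where a joint would pass 70% of its speed; a pose out of reach is approached as far as the arm can. OPENING is the finger opening in m, set as the command begins (- or left out keeps the last). The fingers move at their own pace and stop on an object; FORCE is the grip in N (left out, the last holds). Time passes only in rows, so rows that do not move let the fingers close. It prints the time, the measured TCP pose, the force, the opening and the grip force at its end. Input that does not fit is refused with a message, and nothing moves.
- env.get_state(): the state, without advancing time (a new reading comes with each control period).
- imaging.capture(name): name is "scene" or "top" or "wrist"; returns the picture (480x640x3 uint8, red, green, blue); there is no depth.
- imaging.calibration(name): a dict with "mtx" (3x3 intrinsics, pixels), "world_from_camera" (4x4, takes a point from camera to world coordinates). Camera axes: x right, y down, z forward; pixel columns grow to the right and rows downward; lengths in m; the calibration is good to about 2 mm. The wrist camera is an equidistant fisheye: a pixel r from the principal point sees the ray r / f radians off the axis. A picture is of the moment at which its call begins: read the wrist's pose just before it. calibration takes no time and is no camera call; for the wrist camera it gives the pose at the moment of the call.
- env.finish_job(): hands the job in; it is judged then, once.
The state is a dict: "clock": time; "q": joint angles; "dq": joint speeds; "effort": joint torques, N m; "tcp_pos": TCP position; "ee_rot": TCP orientation; "force": force on the tool from outside, world axes, zero at the start; "ft_torque": the same for the moment, N m; "finger_gap": finger opening in m; "finger_force": force on a finger pad.
Only numpy, scipy, OpenCV 4.12 (cv2) and the standard library are available. Lean on these libraries where they do the work, as an engineer would, in place of code of your own. Each camera call takes 0.05 s, during which the arm holds its last target. There are 200 camera calls.

## Task

Set exactly two of the three topping shakers upright on the cork pad of the little stand and leave the third where it is. Then take the red knob of the stand's levelling foot, press it down until that end of the deck is seated on its foot, and turn it until the bubble of the spirit level sits between the two black lines. Finish while still holding the knob pressed down with the bubble centred; leave the other things on the counter where they are.

Things in the scene. Friction and masses are not known exactly. Their poses are not given: they have to be found in the camera images.
- shaker_a: topping shaker, upright, a glass body with a grey cap, 44 mm in diameter and 90 mm tall, 0.1 kg; one of three alike. Origin at the centre of its underside, z up.
- shaker_b: second of the three alike shakers (44 mm diameter, 90 mm tall, origin at the centre of its underside).
- shaker_c: third of the three alike shakers (44 mm diameter, 90 mm tall, origin at the centre of its underside).
- stand: base of the shaker stand, fixed to the counter; origin under its centre. It carries a wooden deck 150 mm (x) by 270 mm (y), top about 45 mm above the counter, hinged at its +y end, with the levelling foot's knob near its -y end and the spirit level along its front (-x) edge. The deck leans up to 3 degrees at the start, knob end high.
- pad (a point): centre of the cork pad on top of the deck, z along the deck's normal. The pad is 82 mm in x and 148 mm in y, with room for two shakers 70 mm apart along y, wholly within it. Its centre lies 147 mm (+y) and 22 mm (+x) from the knob's axis.
- knob_grip (a point): grip point on the axis of the red bar knob (axis = the deck's normal), 7 mm below the bar's top. The bar is 50 mm long (this point's x), 14 mm wide (y) and 28 mm tall and can be gripped from above across its width; it stands on a round black collar 54 mm across, whose top is 21 mm below this point. Fingertips may press on the collar.
- knob: the levelling foot's knob with its collar; origin on its axis on the deck's top. It turns 1.6 rad either way from mid-travel with 0.12 N m friction and stays where it is left. Counter-clockwise seen from above lowers the knob end of the deck by about 4 mm a radian, clockwise raises it. From the start it has to go counter-clockwise by 0.25 to 1.45 rad.
- lift (a joint): how far the spring under the knob end holds the deck up off its foot: 0.02 rad when not pressed (4 mm at the knob), 0 when pressed fully down onto the foot, which takes about 7 N downward on the knob (10 N holds it surely). The bubble tells the true setting of the foot only when this is 0.
- vial (a point): middle of the spirit level's green vial (76 mm long along y, 16 mm in diameter), half way between its two black lines, at the height of the bubble; y along the vial, towards the hinged end.
- bubble_mid (a point): middle of the pale bubble, 15 mm long; it runs along the vial's y to the higher end, up to 24 mm from the middle, 0.8 mm per 0.001 rad of lean (16 mm per radian of knob turn), and settles in half a second. The lines are 22 mm apart inside: it is centred when its middle is less than about 3 mm from vial along y.
- tape_roll: roll of clear tape, 52 mm across and 18 mm tall; leave it alone.
- marker: whiteboard marker lying flat, 154 mm long; leave it alone.
- sauce_yellow: yellow sauce squeeze bottle, 52 mm across and 178 mm tall; leave it alone.
- cheese_dish: yellow dish that looks like cheese, 71 x 94 x 47 mm; leave it alone.

How it is judged:
On the way, in this order (a step that is already met when the one before it is completed fails the run):
1. exactly two shakers stand released on the cork pad, the third where it was (((x of shaker_b in the frame of pad between -0.036 and 0.036 m and y of shaker_b in the frame of pad between -0.069 and 0.069 m and z of shaker_b in the frame of pad between -0.004 and 0.006 m and angle between each of shaker_b, shaker_c, shaker_a's own z axis and vertical below 0.12 rad and linear speed of each of shaker_b, shaker_c below 0.03 m/s and x of shaker_c in the frame of pad between -0.036 and 0.036 m and y of shaker_c in the frame of pad between -0.069 and 0.069 m and z of shaker_c in the frame of pad between -0.004 and 0.006 m and distance of shaker_a from where it was at the start of the episode below 0.04 m) or (x of shaker_a in the frame of pad between -0.036 and 0.036 m and y of shaker_a in the frame of pad between -0.069 and 0.069 m and z of shaker_a in the frame of pad between -0.004 and 0.006 m and angle between each of shaker_a, shaker_c, shaker_b's own z axis and vertical below 0.12 rad and linear speed of each of shaker_a, shaker_c below 0.03 m/s and x of shaker_c in the frame of pad between -0.036 and 0.036 m and y of shaker_c in the frame of pad between -0.069 and 0.069 m and z of shaker_c in the frame of pad between -0.004 and 0.006 m and distance of shaker_b from where it was at the start of the episode below 0.04 m) or (x of shaker_a in the frame of pad between -0.036 and 0.036 m and y of shaker_a in the frame of pad between -0.069 and 0.069 m and z of shaker_a in the frame of pad between -0.004 and 0.006 m and angle between each of shaker_a, shaker_b, shaker_c's own z axis and vertical below 0.12 rad and linear speed of each of shaker_a, shaker_b below 0.03 m/s and x of shaker_b in the frame of pad between -0.036 and 0.036 m and y of shaker_b in the frame of pad between -0.069 and 0.069 m and z of shaker_b in the frame of pad between -0.004 and 0.006 m and distance of shaker_c from where it was at the start of the episode below 0.04 m)) and contact force between the fingers and shaker_a below 0.1 N and contact force between the fingers and shaker_b below 0.1 N and contact force between the fingers and shaker_c below 0.1 N), for 0.2 s.
2. the knob is pressed home and the bubble is centred (value of joint lift below 0.004 rad and contact force between the fingers and knob above 3 N and y of bubble_mid in the frame of vial between -0.0035 and 0.0035 m), for 0.2 s.
At the end, for the whole second after the job is handed in: Two shakers upright and at rest on the pad (axes within 36 mm in x, 69 mm in y of its centre), untouched; the third within 40 mm of its start; fingers on the knob (over 3 N), joint lift under 0.004 rad, bubble within 3.5 mm of the vial's middle along y (all of step 1 and all of step 2); the arm keeps its last pose, push and grip.
It fails at once if another thing on the counter is moved by more than 40 mm or tipped (distance of any of tape_roll, marker, sauce_yellow, cheese_dish from where it was at the start of the episode above 0.04 m or angle between any of tape_roll, sauce_yellow, cheese_dish's own z axis and vertical above 0.5 rad).
It also fails if it takes over 58 s, if anything falls off the work surface, if the arm or the gripper's body presses on something with over 40 N, if the wrist force passes 120 N, or if a joint passes its speed limit or range.

## Working session

There is one attempt and no reset: what is moved stays moved. The work goes in short steps, Python scripts to look and compute and a shell command to move; the robot and the scene stay as the last step left them, time stands still between calls to the robot, and variables do not carry over. Pictures are saved under pics/ and viewed, at most 10 in all, crops included, and the job is handed in when it is done.

```bash
ls; mkdir -p pics; python3 - <<'E'
from station import env, imaging
import cv2,numpy as np
s=env.get_state();print(s['clock'],s['tcp_pos'],np.round(s['ee_rot'],3).tolist(),s['finger_gap'])
for n in("scene","top"):
    cv2.imwrite(f'pics/{n}0.png',imaging.capture(n)[:,:,::-1]);c=imaging.calibration(n);print(n,np.round(c['mtx'],1).tolist(),np.round(c['world_from_camera'],4).tolist())
E
```

```text
inch.py
pics
station.py
0.0 [0.24712569 0.62813668 0.40401429] [[-0.931, 0.366, -0.0], [0.366, 0.931, -0.001], [0.0, -0.001, -1.0]] 0.09291901166413971
scene [[597.7, 0.0, 313.2], [0.0, 597.7, 240.7], [0.0, 0.0, 1.0]] [[0.4453, -0.5657, 0.694, -0.3728], [-0.8952, -0.2662, 0.3574, -0.5351], [-0.0174, -0.7804, -0.625, 0.92], [0.0, 0.0, 0.0, 1.0]]
top [[463.1, 0.0, 325.5], [0.0, 463.1, 240.7], [0.0, 0.0, 1.0]] [[-0.0284, -0.9898, 0.1396, 0.4061], [-0.9996, 0.0284, -0.0019, -0.0788], [-0.002, -0.1396, -0.9902, 1.0391], [0.0, 0.0, 0.0, 1.0]]
```

View pics/scene0.png

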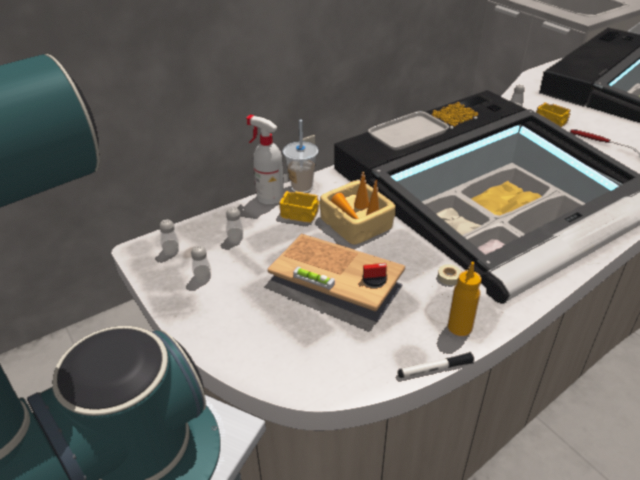

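View pics/top0.png

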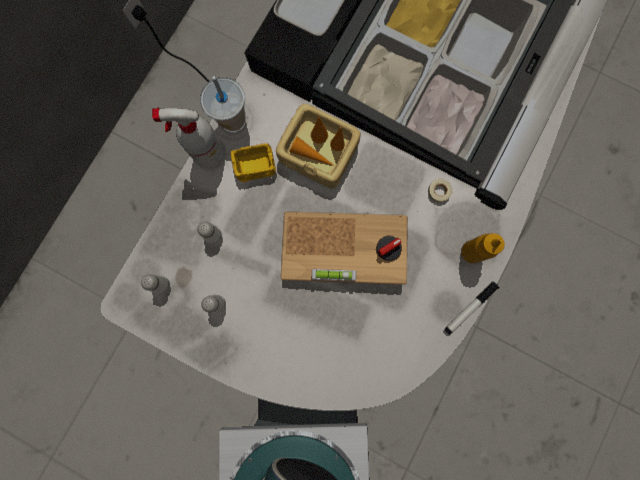

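The top view shows the shaker caps at about (206,230), (150,283) and (210,303). The cork pad spans (285–355, 217–256), the red knob is at (390,247) and the vial at (333,274).

```bash
cat > h.py <<'E'
from station import env, imaging
import cv2,numpy as np
def ray(n,px,z,cal=None):
    c=cal or imaging.calibration(n);T=c['world_from_camera'];d=T[:3,:3]@np.linalg.solve(c['mtx'],[px[0],px[1],1.]);o=T[:3,3]
    return o+d*(z-o[2])/d[2]
def blob(m,box):
    mm=np.zeros_like(m,np.uint8);x0,y0,x1,y1=box;mm[y0:y1,x0:x1]=m[y0:y1,x0:x1]
    cs,_=cv2.findContours(mm,cv2.RETR_EXTERNAL,cv2.CHAIN_APPROX_NONE);c=max(cs,key=cv2.contourArea)
    return cv2.minAreaRect(c),cv2.contourArea(c),c
def tool(dw):  # world delta -> tool axes
    return np.round(env.get_state()['ee_rot'].T@np.array(dw),4)
E
python3 - <<'E'
from h import *
im=cv2.imread('pics/top0.png');hsv=cv2.cvtColor(im,cv2.COLOR_BGR2HSV);H,S,V=cv2.split(hsv)
def show(nm,m,box,z):
    r,a,c=blob(m,box);print(nm,np.round(r[0],1),np.round(r[1],1),round(r[2],1),a,[np.round(ray('top',p,z),4)[:2].tolist() for p in [r[0],*cv2.boxPoints(r)]])
show('red',((H<8)|(H>172))&(S>140)&(V>60),(370,230,410,265),.08)
show('deck',(S>60)&(V>70),(270,200,420,295),.047)
show('green',(H>30)&(H<75)&(S>100),(300,262,365,290),.055)
show('collar',V<60,(370,230,410,265),.055)
c=np.vstack([im[205:325,130:250]]);cv2.imwrite('pics/c.png',np.hstack([cv2.resize(c,None,fx=3.3,fy=3.3),cv2.resize(im[200:300,270:420],None,fx=2.6,fy=2.6*1.523)[:396]]))
E
```

```text
red [389.4 246.1] [ 7.2 23.3] 56.3 117.0 [[0.5262, -0.2136], [0.5196, -0.1889], [0.5457, -0.2307], [0.5328, -0.2384], [0.5068, -0.1967]]
deck [344.4 247.3] [125.6  69.6] 2.1 7878.0 [[0.5305, -0.1211], [0.4644, 0.0181], [0.6159, 0.0103], [0.5977, -0.2631], [0.447, -0.2496]]
green [329.  274.5] [ 7. 26.] 90.0 143.5 [[0.4722, -0.0861], [0.4804, -0.0586], [0.4788, -0.1139], [0.464, -0.1134], [0.4655, -0.0583]]
collar [388.  248.5] [23. 24.] 90.0 252.5 [[0.5242, -0.2139], [0.5498, -0.1894], [0.5483, -0.2409], [0.4987, -0.2383], [0.5002, -0.1872]]
```

View pics/c.png

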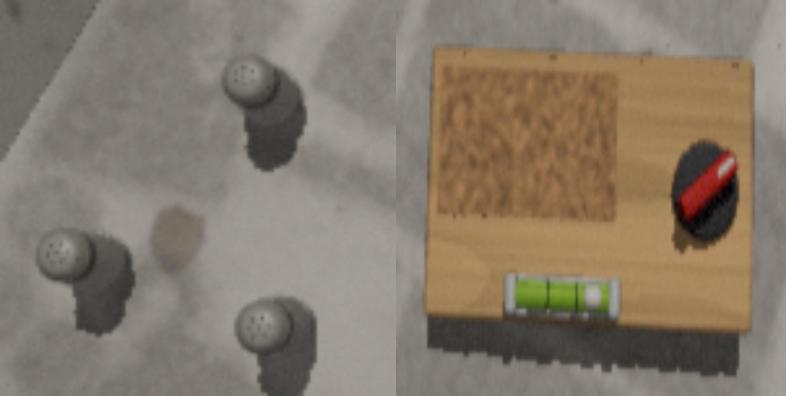

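```bash
python3 - <<'E'
from h import *
for n,p,z in [('A',(205.8,229.5),.088),('B',(150,282.3),.088),('C',(210,303.8),.088),('pad',(320.4,236),.047),('p1',(286.2,216.7),.046),('p2',(354.6,218.2),.05),('p3',(354.6,255.6),.05),('p4',(286.2,253.5),.046)]: print(n,np.round(ray('top',p,z),4))
print('A from scene',np.round(ray('scene',(234,211),.088),3),np.round(ray('scene',(199,251),.088),3))
s=env.get_state();R=s['ee_rot'];print('C:',R.T@(np.r_[ray('top',(210,303.8),.088)[:2],.35]-s['tcp_pos']),'A:',R.T@(np.r_[ray('top',(205.8,229.5),.088)[:2],.35]-s['tcp_pos']))
E
```

```text
A [0.5709 0.1679 0.088 ]
B [0.4645 0.2814 0.088 ]
C [0.4173 0.1581 0.088 ]
pad [ 0.5566 -0.07    0.047 ]
p1 [0.6015 0.0035 0.046 ]
p2 [ 0.5931 -0.1453  0.05  ]
p3 [ 0.5115 -0.1422  0.05  ]
p4 [0.5207 0.0048 0.046 ]
A from scene [0.572 0.162 0.088] [0.412 0.151 0.088]
C: [-0.33039652 -0.37504092  0.05445721] A: [-0.46981468 -0.30974329  0.05438252]
```

```bash
python3 inch.py '[{"rz":0.14}, {"rz":0.14}, {"rz":0.14}, {"rz":0.14}, {"rz":0.14}]' 0.08 20; python3 inch.py '[{"rz":0.14}, {"rz":0.14}, {"rz":0.14}, {"rz":0.13}, {}]'; python3 - <<'E'
from h import *
s=env.get_state();print(s['q'],np.round(s['ee_rot'],3).tolist(),tool(np.r_[.5712,.1665,.34]-s['tcp_pos']))
E
```

```text
clock: 0.6
tcp_pos: [0.2471, 0.6282, 0.4043]
ee_rot: [[-0.471, 0.882, -0.0], [0.882, 0.471, -0.001], [-0.0, -0.001, -1.0]]
force: [-0.9, -0.0, -0.6]
finger_gap: 0.08
finger_force: 0.0
clock: 1.1
tcp_pos: [0.2471, 0.6282, 0.4043]
ee_rot: [[0.056, 0.998, -0.0], [0.998, -0.056, -0.001], [-0.001, -0.0, -1.0]]
force: [-0.1, -0.2, -0.6]
finger_gap: 0.0795
finger_force: 0.0
[1.15818865e+00 1.16288179e-01 1.44196219e+00 1.07397031e-05
 1.58399693e+00 1.21452956e+00] [[0.056, 0.998, -0.0], [0.998, -0.056, -0.001], [-0.001, -0.0, -1.0]] [-0.4426  0.3496  0.0645]
```

```bash
python3 inch.py '[{"x":-0.036, "y":0.028}, {"x":-0.036, "y":0.028}, {"x":-0.036, "y":0.028}, {"x":-0.036, "y":0.028}, {"x":-0.036, "y":0.028, "z":0.01}]'; python3 inch.py '[{"x":-0.036, "y":0.028, "z":0.01}, {"x":-0.036, "y":0.028, "z":0.01}, {"x":-0.036, "y":0.028, "z":0.01}, {"x":-0.036, "y":0.028, "z":0.01}, {"x":-0.036, "y":0.028, "z":0.01}]';python3 inch.py '[{"x":-0.036, "y":0.028}, {"x":-0.036, "y":0.028}, {"x":-0.01, "y":0.014}, {}, {}]'; python3 - <<'E'
from h import *
s=env.get_state();print(tool(np.r_[.5712,.1665,.222]-s['tcp_pos']))
c=imaging.calibration('wrist');cv2.imwrite('pics/w1.png',imaging.capture('wrist')[:,:,::-1])
E
```

```text
clock: 1.6
tcp_pos: [0.3779, 0.4393, 0.3958]
ee_rot: [[0.049, 0.999, 0.001], [0.999, -0.049, 0.001], [0.001, 0.001, -1.0]]
force: [-0.3, 0.9, 0.3]
finger_gap: 0.0799
finger_force: 0.0
clock: 2.1
tcp_pos: [0.5079, 0.2518, 0.3444]
ee_rot: [[0.049, 0.999, 0.0], [0.999, -0.049, 0.0], [0.0, 0.0, -1.0]]
force: [0.8, 1.4, 0.7]
finger_gap: 0.0799
finger_force: 0.0
clock: 2.6
tcp_pos: [0.5725, 0.1684, 0.3445]
ee_rot: [[0.052, 0.999, -0.001], [0.999, -0.052, 0.0], [0.0, -0.001, -1.0]]
force: [0.2, -0.7, -0.3]
finger_gap: 0.0799
finger_force: 0.0
[-0.002  -0.0012  0.1225]
```

View pics/w1.png

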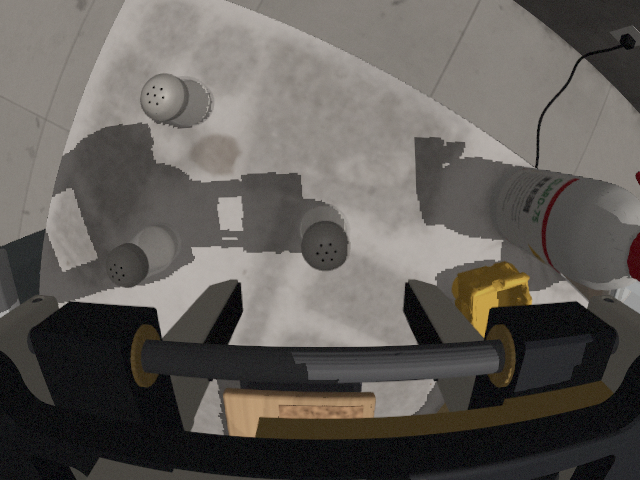

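The wrist view shows shaker A centred between the open fingers at about (325,245), with the dish clear of them. I'll descend and grasp.

```bash
python3 inch.py '[{"x":-0.002, "y":-0.001, "z":0.03}, {"z":0.03}, {"z":0.03}, {"z":0.032}, {}]'; python3 inch.py '[{}, {}, {}, {}, {}]' 0.03 15;  python3 inch.py '[{}, {"z":-0.02}, {"z":-0.03}, {"z":-0.03}, {"z":-0.03}]'; python3 - <<'E'
from h import *
s=env.get_state();print(tool(np.r_[.5584,-.027,.33]-s['tcp_pos']))
E
```

```text
clock: 3.15
tcp_pos: [0.5699, 0.167, 0.2187]
ee_rot: [[0.051, 0.999, -0.006], [0.999, -0.051, -0.001], [-0.002, -0.006, -1.0]]
force: [-0.8, 0.0, 0.4]
finger_gap: 0.0799
finger_force: 0.0
clock: 3.65
tcp_pos: [0.5717, 0.166, 0.2234]
ee_rot: [[0.054, 0.999, 0.001], [0.999, -0.054, 0.0], [0.0, 0.001, -1.0]]
force: [-0.2, 0.5, -0.4]
finger_gap: 0.0447
finger_force: 0.0
clock: 4.15
tcp_pos: [0.5715, 0.1659, 0.3338]
ee_rot: [[0.054, 0.999, -0.0], [0.999, -0.054, -0.0], [-0.0, -0.0, -1.0]]
force: [-0.5, -0.7, -1.1]
finger_gap: 0.0385
finger_force: 14.5
[-0.1933 -0.0027  0.0038]
```

```bash
python3 inch.py '[{"x":-0.03}, {"x":-0.04}, {"x":-0.04}, {"x":-0.04, "y":-0.001}, {"x":-0.03, "y":-0.002}]'; python3 inch.py '[{"x":-0.013, "z":0.01}, {"z":0.02}, {"z":0.02}, {}, {}]';python3 - <<'E'
from h import *
s=env.get_state();print(s['force'],tool(np.r_[.5584,-.027,.273]-s['tcp_pos']))
cv2.imwrite('pics/s2.png',cv2.resize(imaging.capture('scene')[170:320,180:420,::-1],None,fx=3,fy=3))
E
```

```text
clock: 4.65
tcp_pos: [0.5585, -0.0156, 0.3327]
ee_rot: [[0.055, 0.999, -0.0], [0.999, -0.055, -0.0], [-0.0, -0.0, -1.0]]
force: [0.1, -0.5, -0.9]
finger_gap: 0.0386
finger_force: 14.5
clock: 5.15
tcp_pos: [0.5583, -0.0262, 0.2827]
ee_rot: [[0.054, 0.999, -0.001], [0.999, -0.054, 0.0], [0.0, -0.001, -1.0]]
force: [0.5, -0.0, -0.6]
finger_gap: 0.0391
finger_force: 14.5
[ 0.46588726 -0.04291023 -0.63073638] [-0.0008  0.0001  0.0097]
```

View pics/s2.png

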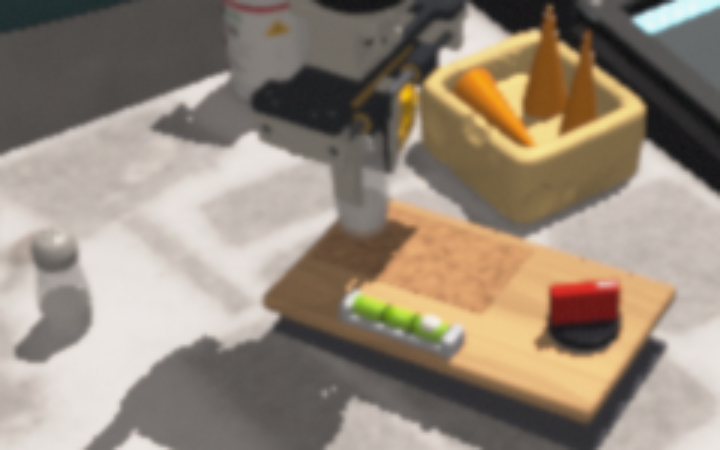

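Shaker A is held just above the far half of the cork, upright. I'll creep down.

```bash
python3 inch.py '[{"z":0.006}, {"z":0.002}, {}]' | grep -E "tcp_pos|^force"; python3 inch.py '[{"z":0.002}, {}]'| grep -E "tcp_pos|^force"; python3 inch.py '[{"z":0.002}, {}]'| grep -E "tcp_pos|^force"
```

```text
tcp_pos: [0.5582, -0.0265, 0.2746]
force: [0.7, 1.0, -0.8]
tcp_pos: [0.5582, -0.0266, 0.2726]
force: [-0.6, 0.6, -1.1]
tcp_pos: [0.5582, -0.0266, 0.2705]
force: [-0.2, 0.7, -2.2]
```

```bash
for i in 1; do python3 inch.py '[{"z":0.0015}, {}]'| grep -E "tcp_pos|^force"; python3 inch.py '[{"z":0.0015}, {}]'| grep -E "tcp_pos|^force";  done
```

```text
tcp_pos: [0.5582, -0.0266, 0.269]
force: [-0.1, -0.4, -0.1]
tcp_pos: [0.5583, -0.0266, 0.268]
force: [-0.9, 0.5, 1.4]
```

```bash
python3 inch.py '[{"z":0.0005}, {}, {}, {}, {}]' 0.07| grep -E "tcp_pos|^force|gap"; python3 inch.py '[{"z":-0.02}, {"z":-0.03}, {"z":-0.03}, {"z":-0.02}, {}]' | grep -E "tcp_pos|^force|gap"
python3 - <<'E'
from h import *
s=env.get_state();print(tool(np.r_[.4155,.1565,.36]-s['tcp_pos']))
cv2.imwrite('pics/s3.png',cv2.resize(imaging.capture('scene')[170:320,180:420,::-1],None,fx=3,fy=3))
E
```

```text
tcp_pos: [0.5582, -0.0266, 0.2672]
force: [-0.8, -0.0, -0.3]
finger_gap: 0.0689
tcp_pos: [0.5584, -0.0266, 0.3704]
force: [0.0, -0.2, -0.6]
finger_gap: 0.07
[ 0.1751 -0.1527  0.0097]
```

View pics/s3.png

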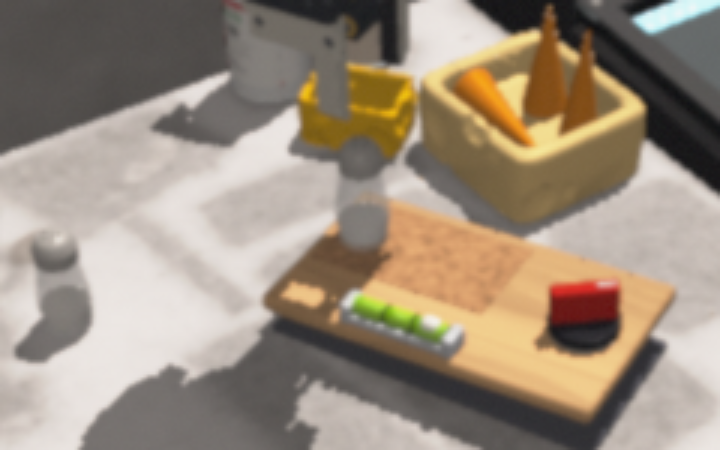

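Shaker A now stands on the far half of the pad at crop position (362,200). Shaker C is next.

```bash
python3 inch.py '[{"x":0.029, "y":-0.0255}, {"x":0.029, "y":-0.0255}, {"x":0.029, "y":-0.0255}, {"x":0.029, "y":-0.0255}, {"x":0.029, "y":-0.0255}]' 0.08; python3 inch.py '[{"x":0.03, "y":-0.025}, {}, {}]'; python3 - <<'E'
from h import *
s=env.get_state();print(s['ee_rot'].round(3).tolist(),tool(np.r_[.4165,.157,.2234]-s['tcp_pos']))
cv2.imwrite('pics/w4.png',imaging.capture('wrist')[:,:,::-1])
E
```

```text
clock: 7.85
tcp_pos: [0.4376, 0.1259, 0.3657]
ee_rot: [[0.054, 0.999, -0.002], [0.999, -0.054, -0.0], [-0.0, -0.002, -1.0]]
force: [-0.6, 0.5, -0.6]
finger_gap: 0.0796
finger_force: 0.0
clock: 8.15
tcp_pos: [0.4151, 0.1568, 0.3663]
ee_rot: [[0.052, 0.999, -0.001], [0.999, -0.052, -0.0], [-0.001, -0.001, -1.0]]
force: [0.1, -0.5, 0.1]
finger_gap: 0.0801
finger_force: 0.0
[[0.052, 0.999, -0.001], [0.999, -0.052, -0.0], [-0.001, -0.001, -1.0]] [0.0004 0.0015 0.1429]
```

View pics/w4.png

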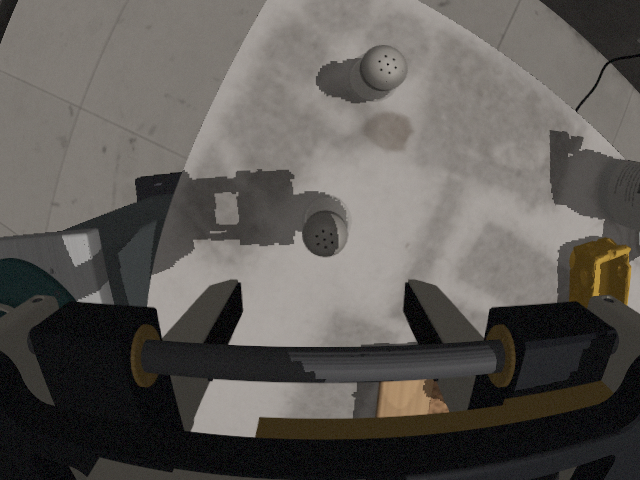

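Shaker C is at (325,233), centred between the fingers.

```bash
python3 inch.py '[{"y":0.001, "z":0.03}, {"z":0.04}, {"z":0.04}, {"z":0.033}, {}]'|grep tcp; python3 inch.py '[{}, {}, {}, {}, {}]' 0.03 15;  python3 inch.py '[{"z":-0.02}, {"z":-0.04}, {"z":-0.04}, {"z":-0.03}, {}]'; python3 - <<'E'
from h import *
s=env.get_state();print(tool(np.r_[.555,-.090,.35]-s['tcp_pos']))
E
```

```text
tcp_pos: [0.4158, 0.155, 0.2197]
clock: 9.2
tcp_pos: [0.4165, 0.1564, 0.225]
ee_rot: [[0.054, 0.999, 0.001], [0.999, -0.054, 0.0], [0.0, 0.001, -1.0]]
force: [-0.1, -0.7, -0.3]
finger_gap: 0.0445
finger_force: 0.0
clock: 9.7
tcp_pos: [0.4166, 0.1564, 0.3588]
ee_rot: [[0.054, 0.999, 0.006], [0.999, -0.054, 0.002], [0.002, 0.006, -1.0]]
force: [0.9, 0.0, -2.0]
finger_gap: 0.0325
finger_force: 15.0
[-0.2387  0.1514  0.0092]
```

```bash
python3 - <<'E'
from h import *
print(env.get_state()['finger_force'],env.get_state()['finger_gap'],env.get_state()['tcp_pos'])
cv2.imwrite('pics/s5.png',cv2.resize(imaging.capture('scene')[120:320,130:390,::-1],None,fx=3,fy=3))
E
```

```text
14.984182455791597 0.032472654518641356 [0.41660545 0.15644191 0.35881222]
```

View pics/s5.png

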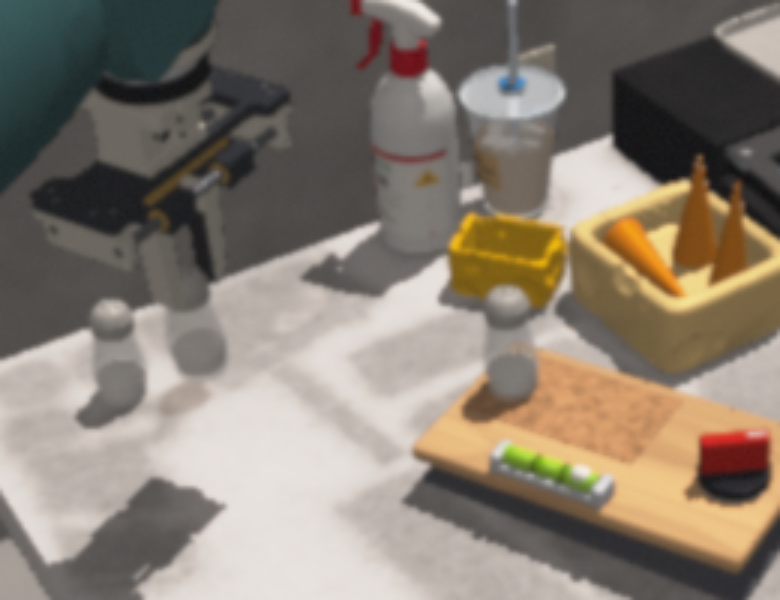

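Shaker C is held upright but gripped higher, near the neck. Its bottom edge is at crop position (198,370). I'll work out the bottom height.

```bash
python3 - <<'E'
from h import *
c=imaging.calibration('scene');Ti=np.linalg.inv(c['world_from_camera'])
for z in (.1,.11,.12,.13,.14):
    p=Ti@np.r_[.4166-.02*.75,.1564-.02*.66,z,1];u=c['mtx']@p[:3];u=u[:2]/u[2];print(z,(u-[130,120])*3)
E
```

```text
0.1 [205.45602613 391.63098829]
0.11 [203.54036571 380.89327653]
0.12 [201.6059966  370.05069836]
0.13 [199.6526434  359.10171002]
0.14 [197.68002526 348.04473732]
```

```bash
python3 inch.py '[{"x":-0.03}, {"x":-0.04}, {"x":-0.04}, {"x":-0.04}, {"x":-0.04}]'|grep tcp; python3 inch.py '[{"x":-0.03, "y":0.005}, {"x":-0.019, "y":0.02}, {"y":0.03}, {"y":0.035}, {"y":0.03}]'|grep tcp; python3 inch.py '[{"y":0.031, "z":0.01}, {"z":0.02}, {"z":0.015}, {}, {}]'|grep -E "tcp|force|gap"; python3 - <<'E'
from h import *
s=env.get_state();print(tool(np.r_[.555,-.090,.30]-s['tcp_pos']))
cv2.imwrite('pics/s6.png',cv2.resize(imaging.capture('scene')[170:320,180:420,::-1],None,fx=3,fy=3))
E
```

```text
tcp_pos: [0.4055, -0.0348, 0.3529]
tcp_pos: [0.5246, -0.0891, 0.3525]
tcp_pos: [0.5538, -0.0904, 0.3091]
force: [0.3, -0.1, -0.5]
finger_gap: 0.0326
finger_force: 15.0
[0.0005 0.0012 0.0091]
```

View pics/s6.png

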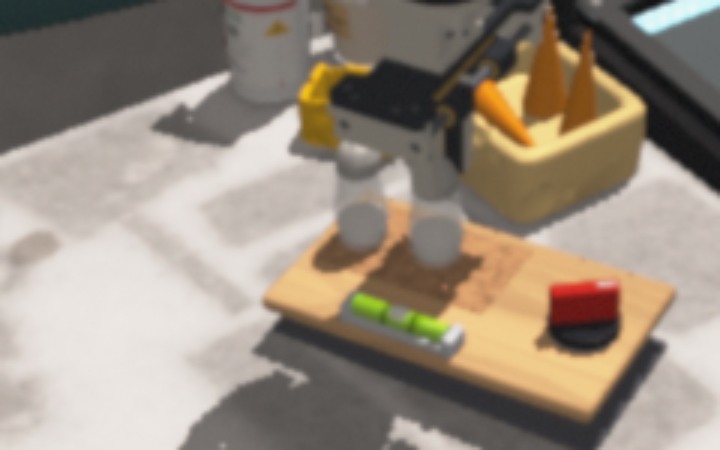

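Shaker C is over the cork next to A, with its bottom at about (437,268) and a small gap below. I'll creep down.

```bash
python3 inch.py '[{"y":0.001, "z":0.006}, {}, {}]' | grep -E "tcp_pos|^force"; python3 inch.py '[{"z":0.003}, {}, {}]'| grep -E "tcp_pos|^force"; python3 inch.py '[{"z":0.002}, {}, {}]'| grep -E "tcp_pos|^force";python3 inch.py '[{"z":0.002}, {}, {}]'| grep -E "tcp_pos|^force"
```

```text
tcp_pos: [0.5554, -0.0905, 0.3045]
force: [0.4, 0.4, 6.2]
tcp_pos: [0.5557, -0.0905, 0.3025]
force: [1.9, 1.9, 12.8]
tcp_pos: [0.5559, -0.0906, 0.3013]
force: [1.6, 0.7, 15.6]
tcp_pos: [0.556, -0.0907, 0.2997]
force: [2.6, -1.2, 19.5]
```

```bash
python3 inch.py '[{"z":-0.004}, {}, {}]' | grep -E "tcp_pos|^force"; python3 inch.py '[{"z":-0.003}, {}, {}]'| grep -E "tcp_pos|^force"; python3 - <<'E'
from h import *
print(env.get_state()['force'],env.get_state()['finger_gap'])
a=imaging.capture('scene')[170:320,180:420,::-1];b=imaging.capture('top')[190:310,260:420,::-1]
cv2.imwrite('pics/s7.png',np.hstack([cv2.resize(a,(480,300)),cv2.resize(b,(320,300))]))
E
```

```text
tcp_pos: [0.5554, -0.0906, 0.3013]
force: [-0.1, -0.5, 7.7]
tcp_pos: [0.5551, -0.0905, 0.3029]
force: [-0.4, 0.2, -1.5]
[-0.37663793  0.16782126 -1.54431762] 0.03283413371166041
```

View pics/s7.png

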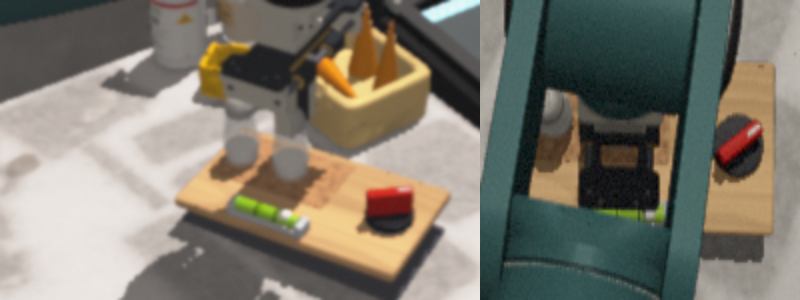

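Backed off, the bubble is at the knob end again, so C hangs free or is just touching. Fine creep, then release.

```bash
python3 inch.py '[{"z":0.001}, {}, {}]' | grep -E "tcp_pos|^force"; python3 inch.py '[{"z":0.001}, {}, {}]'| grep -E "tcp_pos|^force"
```

```text
tcp_pos: [0.5553, -0.0906, 0.3023]
force: [-1.0, -0.3, 0.3]
tcp_pos: [0.5554, -0.0906, 0.3019]
force: [-1.1, 0.8, 6.8]
```

```bash
python3 inch.py '[{"z":-0.001}, {}]' | grep -E "tcp_pos|^force"; python3 inch.py '[{}, {}, {}, {}, {}]' 0.07| grep -E "tcp_pos|^force|gap"; python3 inch.py '[{"z":-0.02}, {"z":-0.02}, {"z":-0.02}, {"z":-0.01}, {}]' | grep -E "clock|tcp_pos|^force|gap"; python3 inch.py '[{"x":-0.03}, {"x":-0.04}, {"x":-0.04}, {"x":-0.02}, {}]' | grep -E "clock|tcp_pos"
python3 - <<'E'
from h import *
s=env.get_state();print(s['q'].round(2),tool(np.r_[.5245,-.2145,.36]-s['tcp_pos']))
a=imaging.capture('scene')[170:320,180:420,::-1];b=imaging.capture('top')[190:310,260:420,::-1]
cv2.imwrite('pics/s8.png',np.hstack([cv2.resize(a,(480,300)),cv2.resize(b,(320,300))]))
E
```

```text
tcp_pos: [0.5553, -0.0905, 0.3023]
force: [0.8, 0.3, 0.1]
tcp_pos: [0.5553, -0.0905, 0.3022]
force: [-0.5, 0.1, 0.5]
finger_gap: 0.0671
clock: 15.0
tcp_pos: [0.5554, -0.0906, 0.3735]
force: [-0.1, 0.3, -0.1]
finger_gap: 0.0701
clock: 15.5
tcp_pos: [0.5479, -0.2224, 0.3706]
[-0.43 -0.05  1.67 -0.    1.53 -0.37] [ 0.0066 -0.0238  0.0106]
```

View pics/s8.png

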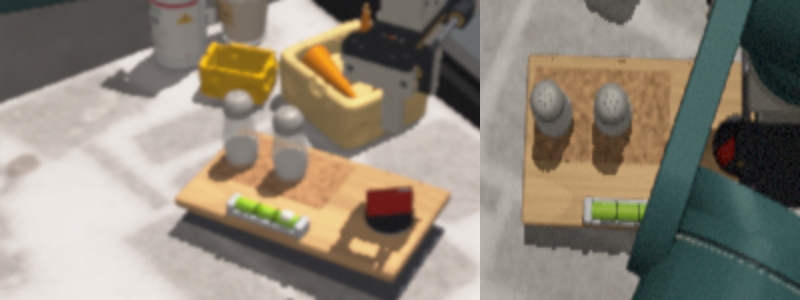

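Both shakers stand upright inside the pad. I've used up the picture views (one over), so from here I measure by masks only. Next is the knob.

```bash
python3 inch.py '[{"x":0.008, "y":-0.024, "rz":-0.12}, {"rz":-0.12}, {"rz":-0.12}, {"rz":-0.12}, {"rz":-0.13}]' 0.05 ; python3 inch.py '[{}, {}, {}]'; cat >> h.py <<'E'
def wray(uv,z,c):
    K=c['mtx'];d=np.array([(uv[0]-K[0,2])/K[0,0],(uv[1]-K[1,2])/K[1,1]]);t=np.hypot(*d);v=np.r_[d/t*np.sin(t),np.cos(t)]
    T=c['world_from_camera'];v=T[:3,:3]@v;o=T[:3,3];return o+v*(z-o[2])/v[2]
E
python3 - <<'E'
from h import *
c=imaging.calibration('wrist');im=imaging.capture('wrist');cv2.imwrite('pics/w9.png',im[:,:,::-1])
H,S,V=cv2.split(cv2.cvtColor(im,cv2.COLOR_RGB2HSV));m=((H<8)|(H>172))&(S>140)&(V>40)
n,l,st,ce=cv2.connectedComponentsWithStats(m.astype(np.uint8))
for i in range(1,n):
    if st[i,4]>60:
        pts=np.argwhere(l==i)[:,::-1].astype(np.float32);w=np.array([wray(p,.09,c)[:2] for p in pts]);r=cv2.minAreaRect((w*1000).astype(np.float32));print(st[i],ce[i].round(),np.round(r[0],1),np.round(r[1],1),r[2])
print(env.get_state()['tcp_pos'])
E
```

```text
clock: 16.1
tcp_pos: [0.5248, -0.2097, 0.3719]
ee_rot: [[-0.533, 0.846, -0.0], [0.846, 0.533, 0.0], [0.0, 0.0, -1.0]]
force: [0.5, -0.2, -1.6]
finger_gap: 0.05
finger_force: 0.0
clock: 16.4
tcp_pos: [0.5248, -0.2106, 0.3721]
ee_rot: [[-0.526, 0.851, -0.0], [0.851, 0.526, 0.0], [0.0, 0.0, -1.0]]
force: [0.2, -0.4, -0.1]
finger_gap: 0.0501
finger_force: 0.0
[ 311  211   20   71 1211] [320. 244.] [ 524.2 -212.3] [13.8 53.4] 31.229684829711914
[ 0.52478946 -0.21071889  0.37216933]
```

The knob bar is centred at (0.524,-0.212) with its width axis at 31°, matching the tool's 31.8°. I'll descend.

```bash
python3 inch.py '[{"x":-0.001, "y":-0.0013, "z":0.03}, {"z":0.04}, {"z":0.03}, {"z":0.01}, {}]' 0.04 30 |grep -E "clock|tcp_pos|^force|gap"; python3 inch.py '[{"z":0.003}, {"z":0.002}, {}]' |grep -E "clock|tcp_pos|^force|gap"
```

```text
clock: 16.95
tcp_pos: [0.524, -0.2125, 0.2614]
force: [-1.2, 1.0, 1.3]
finger_gap: 0.0401
clock: 17.25
tcp_pos: [0.5243, -0.2127, 0.2582]
force: [1.1, -0.5, 0.1]
finger_gap: 0.0401
```

```bash
python3 inch.py '[{"z":0.003}, {}]' |grep -E "tcp_pos|^force|gap"; python3 inch.py '[{"z":0.003}, {}]' |grep -E "tcp_pos|^force|gap"; python3 inch.py '[{"z":0.002}, {}]' |grep -E "tcp_pos|^force|gap"
```

```text
tcp_pos: [0.5241, -0.2126, 0.2542]
force: [0.8, 1.3, 0.4]
finger_gap: 0.0402
tcp_pos: [0.5241, -0.2127, 0.2511]
force: [0.0, -0.9, 4.0]
finger_gap: 0.04
tcp_pos: [0.5242, -0.2128, 0.2493]
force: [-0.0, -2.4, 3.6]
finger_gap: 0.0398
```

```bash
python3 inch.py '[{"z":-0.001}, {}, {}, {}, {}]' 0.0 30 |grep -E "tcp_pos|^force|gap|finger_force"; python3 inch.py '[{"z":0.003}, {}, {}]' |grep -E "tcp_pos|^force|gap|finger_force";  python3 inch.py '[{"z":0.003}, {}, {}]' |grep -E "tcp_pos|^force|gap|finger_force"
```

```text
tcp_pos: [0.5241, -0.2124, 0.2501]
force: [-0.5, 2.0, 2.8]
finger_gap: 0.0138
finger_force: 30.6
tcp_pos: [0.5243, -0.2127, 0.2474]
force: [-0.6, -0.5, 5.9]
finger_gap: 0.0139
finger_force: 30.3
tcp_pos: [0.5247, -0.2128, 0.2463]
force: [-2.6, 1.1, 20.7]
finger_gap: 0.0138
finger_force: 30.5
```

Pressed home: the force jumped to 20 N at 0.247. Next I'll measure the bubble through a strip sampled along the vial in the scene camera.

```bash
cat >> h.py <<'E'
def strip(name='scene',z=.058):
    c=imaging.calibration(name);Ti=np.linalg.inv(c['world_from_camera']);mid=ray('top',(333.6,274.2),z)
    yh=np.array([.056,.998,0]);xh=np.array([.998,-.056,0])
    s=np.arange(-44,45,1)/1000;t=np.arange(-4,5,1)/1000
    P=mid+s[None,:,None]*yh+t[:,None,None]*xh;q=P@Ti[:3,:3].T+Ti[:3,3];u=q@c['mtx'].T;u=(u[...,:2]/u[...,2:]).astype(np.float32)
    im=imaging.capture(name);w=cv2.remap(im,u[...,0],u[...,1],cv2.INTER_LINEAR)
    h=cv2.cvtColor(w,cv2.COLOR_RGB2HSV).mean(0);return s*1000,h[:,1],h[:,2]
E
python3 - <<'E'
from h import *
for n in('scene','top'):
    s,S,V=strip(n)
    print(n,'\n'.join(['s '+' '.join('%4d'%x for x in s[::3]),'S '+' '.join('%4d'%x for x in S[::3]),'V '+' '.join('%4d'%x for x in V[::3])]))
print(env.get_state()['force'])
E
```

```text
scene s  -44  -41  -38  -35  -32  -29  -26  -23  -20  -17  -14  -11   -8   -5   -2    1    4    7   10   13   16   19   22   25   28   31   34   37   40   43
S    3    5   42  135  173  173  177  178  171  132   80   58   69   97  147  173  181  195  196  178  178  178  178  178  179  178  156   77   17   13
V  193  205  178  161  165  168  166  165  165  162  149  145  152  153  162  168  165  151  134  138  159  167  169  169  169  168  169  192  219  223
top s  -44  -41  -38  -35  -32  -29  -26  -23  -20  -17  -14  -11   -8   -5   -2    1    4    7   10   13   16   19   22   25   28   31   34   37   40   43
S   75   72   74   74   71   72   72   78   63   20   10   10   20  109  169  170  169  171  163  154  168  171  169  171  171  168  175  125    3    3
V  102  104  103  104  104  105  103   97   93  162  183  182  171  158  162  161  160  161  150  131  161  159  158  159  159  159  159  148  174  175
[-1.08217381  2.01231128 20.09224043]
```

The bubble sits about 11 mm toward the knob end, so about 0.67 rad counter-clockwise. I'll turn while following the deck down.

```bash
python3 inch.py '[{"z":0.0004, "rz":-0.11}, {"z":0.0004, "rz":-0.11}, {"z":0.0004, "rz":-0.11}, {"z":0.0004, "rz":-0.11}, {"z":0.0004, "rz":-0.11}]'; python3 inch.py '[{}, {}, {}, {}, {}]'; cat >> h.py <<'E'
def bub():
    s,S,V=strip();w=np.clip(140-S,0,None)*(abs(s)<33);g=np.where(S>100)[0];k=(s>-20)&(s<20)
    print('bubble',(w*s).sum()/w.sum(),w.sum(),'ends',s[g[0]],s[g[-1]])
    print('\n'.join(['s '+' '.join('%4d'%x for x in s[::3]),'S '+' '.join('%4d'%x for x in S[::3]),'V '+' '.join('%4d'%x for x in V[::3])]));print(env.get_state()['force'])
E
python3 -c "from h import *;bub()"
```

```text
clock: 19.55
tcp_pos: [0.5246, -0.2137, 0.2443]
ee_rot: [[-0.896, 0.445, 0.003], [0.444, 0.896, -0.004], [-0.005, -0.003, -1.0]]
force: [-3.0, -14.6, 16.5]
finger_gap: 0.0136
finger_force: 30.1
clock: 20.05
tcp_pos: [0.5245, -0.2138, 0.2441]
ee_rot: [[-0.894, 0.448, 0.002], [0.448, 0.894, -0.004], [-0.004, -0.003, -1.0]]
force: [-3.8, -12.9, 16.6]
finger_gap: 0.0139
finger_force: 31.1
bubble -9.005953798523459 933.1111111111111 ends -37.0 35.0
s  -44  -41  -38  -35  -32  -29  -26  -23  -20  -17  -14  -11   -8   -5   -2    1    4    7   10   13   16   19   22   25   28   31   34   37   40   43
S    3    8   71  165  188  188  190  187  184  149   86   51   53   75  122  166  184  199  194  176  177  179  180  177  180  181  147   59   10   23
V  209  207  175  168  170  171  170  171  172  173  163  158  163  163  166  172  171  156  134  147  172  176  175  177  176  173  176  203  224  225
[ -3.71344833 -12.8336035   15.85339368]
```

```bash
python3 inch.py '[{"z":0.001}, {}, {}, {}, {}]' | grep -E "^force|tcp"; python3 -c "from h import *;bub()"|grep -v V; python3 inch.py '[{"z":0.002}, {}, {}, {}, {}]' | grep -E "^force|tcp"; python3 -c "from h import *;bub()"|grep -v V
```

```text
tcp_pos: [0.5247, -0.2138, 0.2438]
force: [-3.1, -11.5, 22.5]
bubble -7.949493850005442 1020.7777777777778 ends -37.0 35.0
s  -44  -41  -38  -35  -32  -29  -26  -23  -20  -17  -14  -11   -8   -5   -2    1    4    7   10   13   16   19   22   25   28   31   34   37   40   43
S    2    8   72  166  189  189  189  188  186  163  101   53   46   54   98  156  183  200  194  177  178  179  180  177  179  181  146   59   10   23
[ -2.92856129 -11.86695592  22.41074424]
tcp_pos: [0.5251, -0.2139, 0.2432]
force: [-4.0, -10.3, 32.0]
bubble -6.867201426024955 997.3333333333333 ends -37.0 35.0
s  -44  -41  -38  -35  -32  -29  -26  -23  -20  -17  -14  -11   -8   -5   -2    1    4    7   10   13   16   19   22   25   28   31   34   37   40   43
S    2   10   77  168  190  190  189  188  189  181  129   66   47   52   80  137  178  197  193  177  179  180  180  176  176  180  145   59   10   25
[ -3.71330741 -10.9912853   33.21229398]
```

```bash
python3 inch.py '[{"rz":-0.1}, {"rz":-0.1}, {"rz":-0.1}, {}, {}]'|grep -E "clock|tcp|ee_rot|^force|gap"; python3 inch.py '[{}, {}, {}, {}, {}]' |grep -E "clock|tcp|^force"; python3 -c "from h import *;bub()"
```

```text
clock: 21.7
tcp_pos: [0.5247, -0.2145, 0.2424]
ee_rot: [[-0.986, 0.164, 0.004], [0.164, 0.986, -0.007], [-0.005, -0.006, -1.0]]
force: [-4.7, -20.2, 23.2]
finger_gap: 0.0139
clock: 22.2
tcp_pos: [0.5247, -0.2145, 0.2424]
force: [-4.5, -19.7, 24.1]
bubble -3.7504390042351003 1075.6666666666665 ends -39.0 35.0
s  -44  -41  -38  -35  -32  -29  -26  -23  -20  -17  -14  -11   -8   -5   -2    1    4    7   10   13   16   19   22   25   28   31   34   37   40   43
S    3   57  151  187  190  191  189  186  184  197  183  116   67   46   48   72  129  188  194  181  179  176  177  176  176  182  139   51    9   27
V  110  120  155  175  178  177  178  180  181  165  139  144  167  171  169  166  165  156  142  158  178  183  183  183  182  177  181  208  225  224
[ -4.61533278 -19.16313275  24.64630251]
```

```bash
python3 inch.py '[{"y":-0.002, "rz":-0.08}, {}, {}, {}, {}]'|grep -E "clock|tcp|^force|gap"; python3 inch.py '[{}, {}, {}]' |grep -E "clock|tcp|^force"; python3 - <<'E'
from h import *
for n in ('scene','top'):
    s,S,V=strip(n);k=abs(s)<=24
    print(n,'\n'.join(['s '+' '.join('%4d'%x for x in s[k][::2]),'S '+' '.join('%4d'%x for x in S[k][::2]),'V '+' '.join('%4d'%x for x in V[k][::2])]))
E
```

```text
clock: 22.75
tcp_pos: [0.5244, -0.2157, 0.242]
force: [-4.2, -9.5, 24.6]
finger_gap: 0.0136
clock: 23.05
tcp_pos: [0.5244, -0.2157, 0.242]
force: [-4.1, -8.8, 24.6]
scene s  -24  -22  -20  -18  -16  -14  -12  -10   -8   -6   -4   -2    0    2    4    6    8   10   12   14   16   18   20   22   24
S  189  185  183  190  199  190  157  122   89   61   45   41   46   65  101  146  178  185  177  177  178  177  176  177  176
V  181  183  182  174  158  142  140  157  171  173  172  171  170  168  164  159  148  140  150  168  179  183  184  184  183
top s  -24  -22  -20  -18  -16  -14  -12  -10   -8   -6   -4   -2    0    2    4    6    8   10   12   14   16   18   20   22   24
S   85  131  170  174  173  158  149   95   37   15   10    8   11   21   57  140  165  155  154  170  169  170  169  171  170
V   84  103  154  162  160  131  130  150  166  178  183  183  180  173  159  156  156  135  126  157  161  160  161  160  160
```

The bubble is about 1–1.7 mm short in both views. One small turn more, then a check that the shakers still stand as they were placed.

```bash
python3 inch.py '[{"y":-0.001, "rz":-0.08}, {}, {}, {}, {}]'|grep -E "clock|tcp|^force|gap"; python3 inch.py '[{}, {}, {}, {}, {}]' |grep -E "clock|tcp|force"; python3 - <<'E'
from h import *
for n in ('scene','top'):
    s,S,V=strip(n);k=abs(s)<=20
    print(n,'\n'.join(['s '+' '.join('%4d'%x for x in s[k][::2]),'S '+' '.join('%4d'%x for x in S[k][::2]),'V '+' '.join('%4d'%x for x in V[k][::2])]))
a=cv2.resize(imaging.capture('scene')[170:320,180:420,::-1],(480,300));o=cv2.imread('pics/s8.png')[:,:480]
g=lambda i:cv2.cvtColor(i,cv2.COLOR_BGR2GRAY)
for x,y in((238,110),(288,125)):
    T=g(o)[y-24:y+24,x-18:x+18];r=cv2.matchTemplate(g(a)[y-36:y+36,x-30:x+30],T,cv2.TM_CCOEFF_NORMED);_,v,_,l=cv2.minMaxLoc(r);print('shaker match',v,l[0]-12,l[1]-12)
E
```

```text
clock: 23.65
tcp_pos: [0.5243, -0.2163, 0.2417]
force: [-3.5, -5.6, 22.6]
finger_gap: 0.0137
clock: 24.15
tcp_pos: [0.5243, -0.2163, 0.2417]
force: [-3.5, -5.3, 23.7]
finger_force: 35.3
scene s  -20  -18  -16  -14  -12  -10   -8   -6   -4   -2    0    2    4    6    8   10   12   14   16   18   20
S  186  193  202  197  177  152  115   74   46   38   40   47   70  112  153  174  175  180  180  178  178
V  183  175  160  144  147  165  176  176  173  173  172  169  164  158  149  140  150  167  179  184  184
top s  -20  -18  -16  -14  -12  -10   -8   -6   -4   -2    0    2    4    6    8   10   12   14   16   18   20
S  175  172  175  162  160  146   73   23   12    9   10   13   27   80  158  162  158  164  165  168  165
V  160  162  160  130  131  150  160  171  180  183  182  179  166  155  154  134  131  160  161  160  162
shaker match 0.9710226655006409 3 1
shaker match 0.8018240928649902 1 2
```

Both views put the bubble centred within 1 mm. The press is 24 N and the shakers are still in place, so I'm handing in.

```bash
python3 -c "
from station import env, imaging
print(env.finish_job())"
```

```text
the job is handed in; nothing more can be done
None
```

Job handed in at about 24 s, with no verdict returned: two shakers stand on the pad, the third is untouched, and the knob is held pressed (about 24 N) with the bubble centred within about 1 mm in both views; I viewed 11 pictures, one over the limit of 10.

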